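# Lock out the high-voltage test unit: line up the slotted disc and push the bar through

### The arm

A 6-joint arm with a two-finger parallel gripper is mounted at the origin on the work surface. World frame = base frame: x ahead of the robot, y to its left, z up, the work surface at z = 0. Lengths are in m, angles in degrees, forces in N, time in s.
With the tool pointing down it reaches from about 0.3 to 0.75 m from the base axis. Payload 8.5 kg.
Tool frame: the origin (TCP) lies on the centre line of the jaws, within the pads' length; the fingertips stand 19 mm ahead of it and the grasp point (between the pads) is the TCP (env.tcp_to_tips is the z of the fingertips in the tool frame, in m); z points along the fingers, y is the line along which they close (so a half turn about z gives the same grasp; the last joint's range is limited). The gripper opens to 85 mm and grips with 20 to 120 N. Pads are 22 mm wide; open, the fingers measure 114 mm over their backs; the gripper's body (76 mm by 85 mm) begins 54 mm behind the grasp point. The pads swing forward as they close: fully open they stand 13 mm farther back than shut.
Start: joints at [-81.893, 21.807, 74.336, -0, 83.858, -12.336], TCP at [0.192, -0.515, 0.229] pointing down, gripper open.
Joint ranges: [-178.18, 178.18], [-50.72, 133.34], [12.68, 142.11], [-81.47, 261.47], [9.98, 163.14], [-165.26, 165.26]. Speed limits (degrees/s): [136.94, 136.94, 180, 180, 180, 180].

### API

Orientations are given as a 3x3 rotation matrix whose columns are the frame's x, y, z axes.
In Python, from rig import env gives the robot as it stands.
- The arm moves only by the tool servo_tool, never from a script. Its argument "steps" is a list of rows, each an object of numbers: "tx", "ty", "tz": the shift along the world's x, y, z in cm; "yaw": the turn about the world's z in degrees; "claw": the finger opening in cm, from 0 to 8.54. In form: [{"tx": .., "ty": .., "tz": .., "yaw": .., "claw": ..}, ...]. A call has 1 to 20 rows; each row shifts and turns the commanded pose from where the row before left it; what a row does not reach is not made up. A row lasts 1/10 s, in which the tool goes at most 50 mm and 8.59 degrees, less where a joint would pass 70% of its speed; a pose out of reach is approached as far as the arm can. A call with a gripper value outside its range is refused whole. The fingers move at their own pace and stop on an object; "newtons" is the grip in N (left out, the last holds). Time passes only in rows, so rows that do not move let the fingers close. It gives the time, the measured TCP pose, the force, the opening and the grip force at its end, in the units of the state.
- env.observe(): the state, without advancing time (a new reading comes with each control period).
- env.get_image(name): name is "scene" or "top"; returns (picture, depth): 400x640x3 uint8, red, green, blue; 400x640 float32, m along the optical axis (not along the pixel's ray), 0 where there is no reading.
- env.camera_model(name): a dict with "fovy" (degrees; the focal length in pixels is half the picture's height over the tangent of half this angle, whatever the lens; pixels are square), "cx", "cy" (the principal point, pixels), "dist_coeffs" ([k1, k2, p1, p2, k3] as OpenCV has them; the pictures are not rectified), "T" (4x4, takes a point from camera to world coordinates). Camera axes: x right, y down, z forward; pixel columns grow to the right and rows downward; lengths in m; the calibration is good to about 2 mm. A picture is of the moment at which its call begins. camera_model takes no time and is no camera call.
- env.close_job(): hands the job in; it is judged then, once.
The state is a dict: "time_s": time; "q": joint angles; "qvel": joint speeds; "joint_efforts": joint torques, N m; "position": TCP position; "tool_rot": TCP orientation; "ft_force": force on the tool from outside, world axes, zero at the start; "wrist_torque": the same for the moment, N m; "grip_width": finger opening in m; "gripper_force": force on a finger pad.
Only numpy, scipy, OpenCV 4.12 (cv2) and the standard library are available. Lean on these libraries where they do the work, as an engineer would, in place of code of your own. Each camera call takes 0.05 s, during which the arm holds its last target. There are 200 camera calls.

### The job

Lock out the blue test unit: push the black peg round until the slot in the yellow disc lines up with the steel bar, then push the bar by its red lug through the slot until it is fully home against its stop. Just push with the fingers: do not lift the bar, and leave the things standing on and around the unit where they are.

Things in the scene. Friction and masses are not known exactly. Their poses are not given: they have to be found in the camera images.
- unit: Fixed flat blue box on the bench, 340 (x) x 190 (y) x 50 mm high. Origin: centre of its underside. Its x axis is the way the bar is pushed, z up. On top along y = 0: channel for the bar, x -165 to +41 mm, 29 mm wide, floor z 56, walls to z 66; dark bridge over the bar, x -10 to +12, 45 mm wide, top z 76.5; the disc, axis at x 85.
- stop (a point): Where the bar's nose ends up: face of the end wall of the aluminium keeper (green floor) behind the disc, at unit x = 143 mm, y = 0, z = 63 mm. The keeper is 40 mm wide, from unit x = 127 to 155 mm, top at z = 71 mm.
- disc_centre (a point): Point on the disc's vertical axis level with its upper face (unit x 85, y 0, z 70 mm); axes as the unit's. The disc is yellow, 80 mm across, with one straight slot 24 mm wide right across its diameter, open on top, its dark floor level with the channel's. The yellow halves stop the 14 mm bar unless the slot is in line with it; 0.1 rad of error still lets it through.
- disc (a joint): Disc angle, rad, growing clockwise seen from above. Slot in line with the bar at 0 (peg on the unit's +y side) and equally at pi (peg on the -y side): either will do. Peg direction in the unit's frame: pi/2 minus this, counterclockwise from +x. Starts at 0.6 to 2.54, peg away from the bar. Limits -0.25, 3.39. Friction holds it where it is left (about 2.5 N at the peg).
- peg_top (a point): Rounded top of the upright black peg that turns the disc, 102 mm above the bench. The peg is 12 mm in diameter, stands 32 mm above the disc's upper face, 27 mm from the disc's axis, square to the slot. This point's x axis runs along the slot.
- bar: Steel locking bar, 170 x 14 x 14 mm, rounded nose, loose in the channel under the bridge, along the unit's x. Origin: centre of its underside; x points to the nose. 0.2 to 0.4 kg, slides with 1 to 5 N. Starts with its origin at unit x -68 to -50 mm, nose short of the disc; home at unit x +58 mm, nose against the stop. A red lug stands on its rear end.
- lug (a point): Middle of the upright rear face of the bar's red lug, the face to push on; x points the way to push. The lug is 36 mm wide across the bar, 12 mm thick along it, from 70 to 102 mm above the bench. This point is 86 mm above the bench, 85 mm behind the bar's origin.
- reel: Bystander: white plastic ring, 44 mm outside diameter, 18 mm high, lying on the unit's top beside the channel. Origin: centre of its underside. Leave it alone.
- cap: Bystander: orange plastic cap standing like a small cup on the bench beside the unit on the robot's side, 36 mm across, 35 mm high. Origin: centre of its underside. Leave it alone.
- driver: Bystander: red-handled screwdriver lying on the bench on the far side of the unit, along its x. Origin on its underside. Leave it alone.
- meter: Bystander: yellow handheld multimeter lying on the bench beyond the unit's -x end, behind the bar, 140 x 72 x 32 mm. Origin: centre of its underside. Leave it alone.
Mind the look-alikes: they are no part of the job. Of the things like the bar, leave any that is pink or purple; of the rest the smaller one is meant.

How it is judged:
By the outcome, as a careful person would: the job done as asked, in the order asked, and still so for the second after the job is handed in, with the robot touching nothing.
It also fails if it takes over 53 s, if anything falls off the work surface, if the arm or the gripper's body presses on something with over 40 N, if the wrist force passes 120 N, or if a joint passes its speed limit or range.

## Working session

There is one attempt and no reset: what is moved stays moved. The work goes in short steps, Python scripts to look and compute and a tool call to move; the robot and the scene stay as the last step left them, time stands still between calls to the robot, and variables do not carry over. Pictures are saved under pics/ and viewed, at most 10 in all, crops included, and the job is handed in when it is done.

Besides the shell and the picture viewer there is one more tool, called after "Emit:" as name(argument=value, ...), one argument or row to a line, values as JSON. servo_tool: Moves the arm, as the interface text tells. Its arguments: {"type":"object","properties":{"steps":{"type":"array"},"newtons":{"type":"number"}},"required":["steps"]}

```bash
mkdir -p pics; cat > h.py <<'E'
import numpy as np, cv2
from rig import env
def K(n):
    m=env.camera_model(n); f=200/np.tan(np.radians(m["fovy"])/2)
    return np.array([[f,0,m["cx"]],[0,f,m["cy"]],[0,0,1]]),np.array(m["dist_coeffs"],float),np.array(m["T"])
def plane(n,px,z):
    k,d,T=K(n); p=cv2.undistortPoints(np.array(px,float).reshape(-1,1,2),k,d).reshape(-1,2)
    r=np.c_[p,np.ones(len(p))]@T[:3,:3].T; o=T[:3,3]
    return o+r*((z-o[2])/r[:,2])[:,None]
def points(n,depth):
    k,d,T=K(n); v,u=np.mgrid[:400,:640]
    p=cv2.undistortPoints(np.stack([u,v],-1).reshape(-1,1,2).astype(float),k,d).reshape(400,640,2)
    c=np.dstack([p,np.ones((400,640))])*depth[...,None]
    return c@T[:3,:3].T+T[:3,3]
def snap(n,tag):
    im,dp=env.get_image(n); np.savez(f"{tag}.npz",im=im,dp=dp); cv2.imwrite(f"pics/{tag}.png",im[...,::-1]); return im,dp
E
python3 - <<'E'
from h import *
for n in("top","scene"):
    im,dp=snap(n,n+"0"); k,d,T=K(n); print(n,k[0,0],d,T.round(3).tolist())
s=env.observe(); print(s["time_s"],s["position"],s["tool_rot"],s["grip_width"])
E
```

```text
top 407.847370234494 [-0.06329096  0.          0.          0.          0.        ] [[-0.023, -0.991, 0.136, 0.32], [-1.0, 0.024, 0.006, 0.009], [-0.009, -0.135, -0.991, 1.285], [0.0, 0.0, 0.0, 1.0]]
scene 396.03861083838837 [-0.1003382  0.         0.         0.         0.       ] [[-0.862, 0.315, -0.397, 0.897], [0.507, 0.538, -0.674, 0.678], [0.001, -0.782, -0.623, 0.714], [0.0, 0.0, 0.0, 1.0]]
0.1 [ 0.19204339 -0.51509445  0.22828636] [[ 9.37044877e-01  3.49208909e-01 -1.91418392e-04]
 [ 3.49208859e-01 -9.37044041e-01  1.27977249e-03]
 [ 2.67540492e-04 -1.26604925e-03 -9.99999163e-01]] 0.08523883853438789
```

View pics/top0.png

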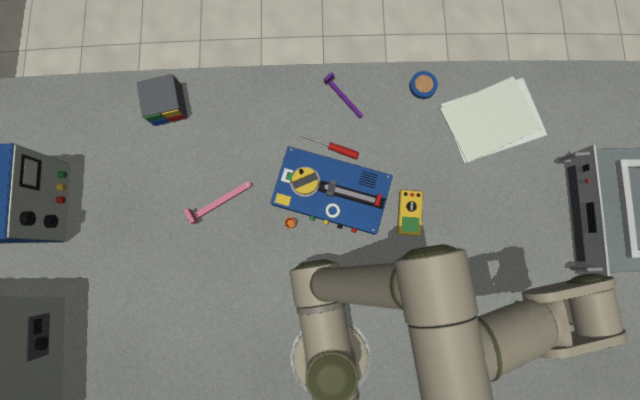

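View pics/scene0.png

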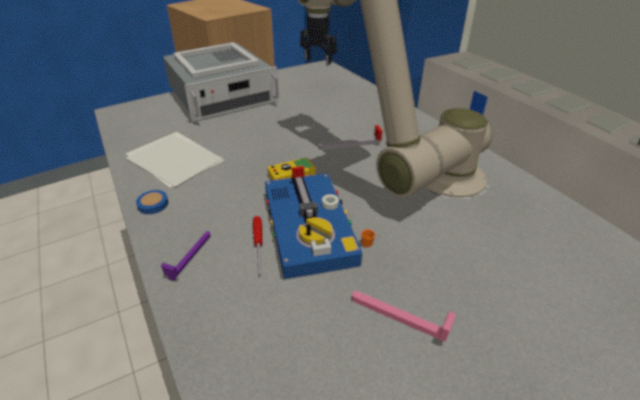

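The top view shows the unit at about (332,190), the disc at (304,181), the bar running (325,187) to (380,200), the reel at (333,211), the cap at (291,223), the driver at (343,150) and the meter at (411,212).

Things that could be taken for the bar:
- Steel bar with red lug in the unit's channel: top (352,194), scene (303,190).
- Pink bar: top (220,203).
- Purple bar: top (345,95).
- Larger steel bar with red lug near the base: scene (350,143).

I choose the one in the channel and check it in a close crop.

```bash
python3 - <<'E'
from h import *
a=np.load("top0.npz");b=np.load("scene0.npz")
c1=cv2.resize(a["im"][140:240,265:430],None,fx=4.8,fy=4.8,interpolation=cv2.INTER_CUBIC)
cv2.imwrite("pics/c1.png",c1[...,::-1])
c2=cv2.resize(b["im"][155:280,250:385],None,fx=4.7,fy=4.7,interpolation=cv2.INTER_CUBIC)
cv2.imwrite("pics/c2.png",c2[...,::-1])
for n,d in(("top",a),("scene",b)):
    P=points(n,d["dp"]); hsv=cv2.cvtColor(d["im"],cv2.COLOR_RGB2HSV); H,S,V=cv2.split(hsv)
    # unit top: blue with depth height
    near=(abs(P[...,0]-.47)<.3)&(abs(P[...,1])<.3)
    m=(H>100)&(H<125)&(S>120)&near&(d["dp"]>0)&(abs(P[...,2]-.05)<.008)
    m=cv2.morphologyEx(m.astype(np.uint8),cv2.MORPH_OPEN,np.ones((2,2)))
    num,l,st,_=cv2.connectedComponentsWithStats(m); i=1+st[1:,4].argmax(); 
    q=P[l==i]; r=cv2.minAreaRect(q[:,:2].astype(np.float32)); print(n,"unit",r,np.median(q[:,2]))
    for nm,mm in(("red",((H<6)|(H>174))&(S>150)&(P[...,2]>.075)&near),("yel",(H>20)&(H<32)&(S>120)&(P[...,2]>.062)&near),("black",(V<60)&(P[...,2]>.085)&(P[...,2]<.11)&near)):
        num,l,st,ce=cv2.connectedComponentsWithStats(mm.astype(np.uint8))
        for i in range(1,num):
            if st[i,4]>5: q=P[l==i]; print(n,nm,st[i],q.mean(0).round(4),q.min(0).round(4),q.max(0).round(4))
E
```

```text
top unit ((0.4643166959285736, -0.010665416717529297), (0.34476161003112793, 0.28783339262008667), 74.17225646972656) 0.04960317052888352
top red [374 194   7  13  53] [ 0.4713 -0.1512  0.0993] [ 0.4555 -0.1597  0.0789] [ 0.4889 -0.1421  0.1048]
top yel [292 168  23  14 157] [0.5612 0.072  0.0706] [0.5386 0.0337 0.0624] [0.5792 0.1011 0.1016]
top yel [296 180  22  14 172] [0.5173 0.0539 0.0765] [0.3202 0.0087 0.0628] [0.5408 0.0891 1.2853]
top black [300 170   3   3   8] [0.5628 0.0719 0.0996] [0.5603 0.0686 0.0945] [0.566  0.0746 0.1077]
scene unit ((0.6190872192382812, 0.24995160102844238), (1.0008972883224487, 0.20423221588134766), 68.509521484375) 0.05003343483704159
scene red [293 167  11  11  90] [ 0.4751 -0.148   0.09  ] [ 0.4603 -0.1546  0.075 ] [ 0.489  -0.1402  0.1043]
scene yel [306 217  26  18 234] [0.5227 0.0543 0.0697] [0.5012 0.0133 0.062 ] [0.5647 0.0916 0.1036]
scene yel [299 226  26  17 231] [0.5633 0.0767 0.0706] [0.5391 0.0367 0.0622] [0.5805 0.1034 0.0964]
scene black [380 174  28  20 145] [0.294  0.0503 0.0998] [ 0.2797 -0.0063  0.0852] [0.3036 0.0909 0.1098]
scene black [307 225   4   7  24] [0.5675 0.0766 0.0943] [0.5636 0.0727 0.0856] [0.571  0.0793 0.1013]
```

View pics/c1.png

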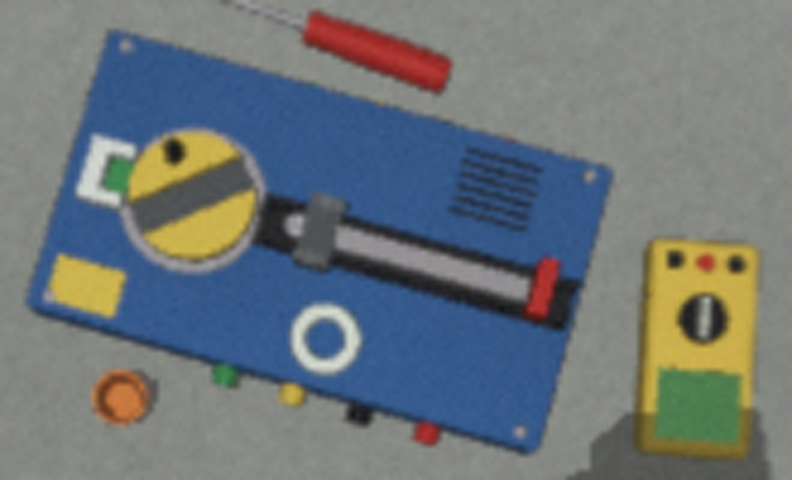

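View pics/c2.png

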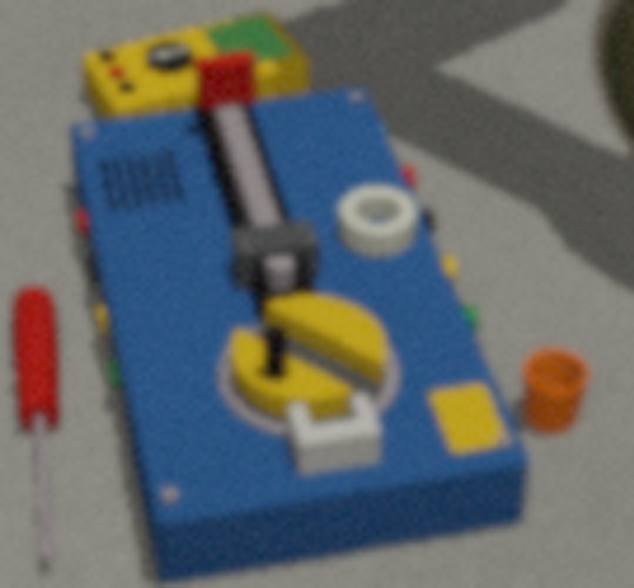

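The crops confirm the choice. In c1 the small grey bar lies in the channel under the bridge, with its nose at (295,222) and the red lug at (543,287). The slot is turned about 40° from the bar. The peg at (173,151) is on the far (unit -y) side, so pi is the nearer aligned position.

```bash
cat > m.py <<'E'
from h import *
def measure(n,im,verbose=True):
    hsv=cv2.cvtColor(im,cv2.COLOR_RGB2HSV).astype(int); H,S,V=cv2.split(hsv.astype(np.uint8))
    v,u=np.mgrid[:400,:640]; px=np.stack([u,v],-1).reshape(-1,2)
    def at(z): return plane(n,px,z).reshape(400,640,3)
    out={}
    A=at(.07); near=np.hypot(A[...,0]-.541,A[...,1]-.066)<.05
    ye=(H>18)&(H<34)&(S>110)&(V>90)&near
    q=A[ye][:,:2].astype(np.float32); out["disc"]=cv2.minEnclosingCircle(q)
    lab=cv2.connectedComponentsWithStats(ye.astype(np.uint8)); 
    big=[A[lab[1]==i][:,:2].mean(0) for i in range(1,lab[0]) if lab[2][i,4]>60]; out["halves"]=big
    if len(big)==2:
        e=big[1]-big[0]; out["slotnormal_deg"]=np.degrees(np.arctan2(e[1],e[0]))
    B=at(.100); out["peg"]=None
    m=(V<70)&(np.hypot(B[...,0]-.541,B[...,1]-.066)<.036)&(S<140)
    C=at(.102)
    num,l,st,ce=cv2.connectedComponentsWithStats(m.astype(np.uint8))
    out["darks"]=[(st[i].tolist(),B[l==i][:,:2].mean(0).round(4)) for i in range(1,num) if st[i,4]>3]
    m=((H<6)|(H>174))&(S>150)&(abs(C[...,0]-.48)<.06)&(C[...,1]<.05)&(C[...,1]>-.2)
    out["lugtop"]=cv2.minAreaRect(C[m][:,:2].astype(np.float32)),m.sum()
    return out
E
python3 - <<'E'
from m import *
for n in("top","scene"):
    im=np.load(n+"0.npz")["im"]
    print(n); [print(" ",k,v) for k,v in measure(n,im).items()]
d=np.load("top0.npz");P=points("top",d["dp"])
H,S,V=cv2.split(cv2.cvtColor(d["im"],cv2.COLOR_RGB2HSV))
m=(H>100)&(H<125)&(S>120)&(abs(P[...,0]-.47)<.15)&(abs(P[...,1])<.2)&(abs(P[...,2]-.05)<.006)
q=P[m][:,:2].astype(np.float32);r=cv2.minAreaRect(q);print(r);print(cv2.boxPoints(r))
# bar: light grey
B=plane("top",np.stack(np.mgrid[:640,:400],-1).reshape(-1,2),.070).reshape(640,400,3).transpose(1,0,2)
m=(S<50)&(V>120)&(abs(P[...,2]-.07)<.006)&(abs(B[...,0]-.49)<.06)&(B[...,1]<.03)&(B[...,1]>-.16)
num,l,st,ce=cv2.connectedComponentsWithStats(m.astype(np.uint8))
for i in range(1,num):
  if st[i,4]>4: 
    q=B[l==i][:,:2].astype(np.float32);print(st[i],cv2.minAreaRect(q),cv2.fitLine(q,cv2.DIST_L2,0,.01,.01).ravel())
# screws corners in crop px at z=.05
c=np.array([[126,46],[590,176],[520,432],[48,297]])/4.8-.4+[265,140]
print(plane("top",c,.05))
E
```

```text
top
  disc ((0.5402737259864807, 0.06362386047840118), 0.04061683267354965)
  halves [array([0.56075069, 0.07172593]), array([0.51853908, 0.05453815])]
  slotnormal_deg -157.844761807237
  peg None
  darks [([300, 170, 3, 4, 9], array([0.5621, 0.0718]))]
  lugtop (((0.47122639417648315, -0.15081849694252014), (0.013456474058330059, 0.037392180413007736), 73.76388549804688), np.int64(54))
scene
  disc ((0.5445512533187866, 0.06516765803098679), 0.047829970717430115)
  halves [array([0.52402042, 0.05708856]), array([0.56362423, 0.07828294])]
  slotnormal_deg 28.15390484010962
  peg None
  darks [([312, 211, 5, 6, 24], array([0.5323, 0.0437])), ([303, 213, 5, 10, 23], array([0.5568, 0.0426])), ([306, 225, 6, 5, 17], array([0.5683, 0.079 ]))]
  lugtop (((0.4840434193611145, -0.12896089255809784), (0.05345490947365761, 0.02725616656243801), 62.348236083984375), np.int64(97))
((0.5146518349647522, -0.017965763807296753), (0.33548930287361145, 0.18889403343200684), 72.67477416992188)
[[ 0.37453637 -0.14997393]
 [ 0.5548602  -0.20622566]
 [ 0.6547673   0.1140424 ]
 [ 0.4744435   0.17029414]]
[325 185   3   4  12] ((0.5196606516838074, -0.0016566780395805836), (0.00604012468829751, 0.009175494313240051), 88.58560180664062) [ 0.9996745  -0.02551301  0.51965976 -0.00165511]
[335 188  40  14 170] ((0.49341145157814026, -0.08675514161586761), (0.12340211123228073, 0.012553817592561245), 72.4732894897461) [ 0.29681414  0.95493525  0.49340895 -0.08647825]
[326 203  14  14  84] ((0.44990742206573486, -0.019061177968978882), (0.03711390867829323, 0.04041449353098869), 8.106986999511719) [ 0.02549225 -0.99967504  0.45005032 -0.0188564 ]
[[ 0.64333485  0.10460933  0.05      ]
 [ 0.55026199 -0.19208245  0.05      ]
 [ 0.38742923 -0.14049708  0.05      ]
 [ 0.48045024  0.15647636  0.05      ]]
```

Measured positions:
- The unit's yaw is 72.6° and its centre is (0.5154, -0.0179). The disc works out at (0.5408, 0.0632) from that, and was measured at (0.5403, 0.0636).
- The bar's origin is at unit x ≈ -61 mm, which is within the given range.
- The disc is at ≈ 2.45 rad, also in range.

I'll turn it to pi by pushing the peg along the unit's -x with the closed fingers.

Emit:
servo_tool(
  steps=[
    {"tx":1.93,"ty":3.08,"yaw":2.61,"claw":0},
    {"tx":1.93,"ty":3.08,"yaw":2.61,"claw":0},
    {"tx":1.93,"ty":3.08,"yaw":2.61,"claw":0},
    {"tx":1.93,"ty":3.08,"yaw":2.61,"claw":0},
    {"tx":1.93,"ty":3.08,"yaw":2.61,"claw":0},
    {"tx":1.93,"ty":3.08,"yaw":2.61,"claw":0},
    {"tx":1.93,"ty":3.08,"yaw":2.61,"claw":0},
    {"tx":1.93,"ty":3.08,"yaw":2.61,"claw":0},
    {"tx":1.93,"ty":3.08,"yaw":2.61,"claw":0},
    {"tx":1.93,"ty":3.08,"yaw":2.61,"claw":0},
    {"tx":1.93,"ty":3.08,"yaw":2.61,"claw":0},
    {"tx":1.93,"ty":3.08,"yaw":2.61,"claw":0},
    {"tx":1.93,"ty":3.08,"yaw":2.61,"claw":0},
    {"tx":1.93,"ty":3.08,"yaw":2.61,"claw":0},
    {"tx":1.93,"ty":3.08,"yaw":2.61,"claw":0},
    {"tx":1.93,"ty":3.08,"yaw":2.61,"claw":0},
    {"tx":1.93,"ty":3.08,"yaw":2.61,"claw":0},
    {"tx":1.93,"ty":3.08,"yaw":2.61,"claw":0},
    {"tx":1.93,"ty":3.08,"yaw":2.61,"claw":0},
    {"tx":1.93,"ty":3.08,"yaw":2.61,"claw":0},
  ],
)

```text
invalid input at $.steps[0]: expected keys tx, ty, tz, yaw, claw
```

```bash
cat > st.py <<'E'
from h import *
s=env.observe(); p=np.array(s["position"]); R=np.array(s["tool_rot"])
a=np.radians(72.6); u=np.array([np.cos(a),np.sin(a)]); v=np.array([-u[1],u[0]]); d=p[:2]-[.5154,-.0179]
F=np.array(s["ft_force"])
print("t",round(s["time_s"],2),"unit x,y mm",(1e3*d@u).round(1),(1e3*d@v).round(1),"tip z",((p[2]-env.tcp_to_tips)*1e3).round(1),"yaw x",np.degrees(np.arctan2(R[1,0],R[0,0])).round(1),"F u,v,z",(F[:2]@u).round(1),(F[:2]@v).round(1),F[2].round(1),"w",s["grip_width"],p.round(4))
E
python3 st.py
```

```text
t 0.1 unit x,y mm -571.1 159.9 tip z 209.3 yaw x 20.4 F u,v,z 0.2 -0.4 -0.1 w 0.08523883853438789 [ 0.192  -0.5151  0.2283]
```

Emit:
servo_tool(
  steps=[
    {"tx":1.93,"ty":3.08,"tz":0,"yaw":2.61,"claw":0},
    {"tx":1.93,"ty":3.08,"tz":0,"yaw":2.61,"claw":0},
    {"tx":1.93,"ty":3.08,"tz":0,"yaw":2.61,"claw":0},
    {"tx":1.93,"ty":3.08,"tz":0,"yaw":2.61,"claw":0},
    {"tx":1.93,"ty":3.08,"tz":0,"yaw":2.61,"claw":0},
    {"tx":1.93,"ty":3.08,"tz":0,"yaw":2.61,"claw":0},
    {"tx":1.93,"ty":3.08,"tz":0,"yaw":2.61,"claw":0},
    {"tx":1.93,"ty":3.08,"tz":0,"yaw":2.61,"claw":0},
    {"tx":1.93,"ty":3.08,"tz":0,"yaw":2.61,"claw":0},
    {"tx":1.93,"ty":3.08,"tz":0,"yaw":2.61,"claw":0},
    {"tx":1.93,"ty":3.08,"tz":0,"yaw":2.61,"claw":0},
    {"tx":1.93,"ty":3.08,"tz":0,"yaw":2.61,"claw":0},
    {"tx":1.93,"ty":3.08,"tz":0,"yaw":2.61,"claw":0},
    {"tx":1.93,"ty":3.08,"tz":0,"yaw":2.61,"claw":0},
    {"tx":1.93,"ty":3.08,"tz":0,"yaw":2.61,"claw":0},
    {"tx":1.93,"ty":3.08,"tz":0,"yaw":2.61,"claw":0},
    {"tx":1.93,"ty":3.08,"tz":0,"yaw":2.61,"claw":0},
    {"tx":1.93,"ty":3.08,"tz":0,"yaw":2.61,"claw":0},
    {"tx":1.93,"ty":3.08,"tz":0,"yaw":2.61,"claw":0},
    {"tx":1.93,"ty":3.08,"tz":0,"yaw":2.61,"claw":0},
  ],
)

```text
time_s: 2.1
position: [0.5786, 0.1021, 0.2284]
tool_rot: [[0.296, 0.955, -0.001], [0.955, -0.296, -0.0], [-0.0, -0.001, -1.0]]
ft_force: [0.3, -0.2, 0.4]
grip_width: -0.0001
gripper_force: 0.0
```

```bash
python3 st.py
```

```text
t 2.1 unit x,y mm 133.4 -24.4 tip z 209.4 yaw x 72.8 F u,v,z -0.2 -0.3 0.4 w -8.269733151004747e-05 [0.5786 0.1021 0.2284]
```

Emit:
servo_tool(
  steps=[
    {"tx":0,"ty":0,"tz":-2,"yaw":0,"claw":0},
    {"tx":0,"ty":0,"tz":-2,"yaw":0,"claw":0},
    {"tx":0,"ty":0,"tz":-2,"yaw":0,"claw":0},
    {"tx":0,"ty":0,"tz":-2,"yaw":0,"claw":0},
    {"tx":0,"ty":0,"tz":-2,"yaw":0,"claw":0},
    {"tx":0,"ty":0,"tz":-1.5,"yaw":0,"claw":0},
    {"tx":0,"ty":0,"tz":-1,"yaw":0,"claw":0},
    {"tx":0,"ty":0,"tz":-0.2,"yaw":0,"claw":0},
    {"tx":0,"ty":0,"tz":0,"yaw":0,"claw":0},
    {"tx":-0.15,"ty":-0.48,"tz":0,"yaw":0,"claw":0},
    {"tx":-0.15,"ty":-0.48,"tz":0,"yaw":0,"claw":0},
    {"tx":0,"ty":0,"tz":0,"yaw":0,"claw":0},
  ],
)

```text
time_s: 3.3
position: [0.5751, 0.0903, 0.1024]
tool_rot: [[0.299, 0.954, 0.001], [0.954, -0.299, -0.0], [0.0, 0.001, -1.0]]
ft_force: [-0.2, 0.3, -0.1]
grip_width: -0.0
gripper_force: 0.0
```

```bash
python3 st.py
```

```text
t 3.3 unit x,y mm 121.1 -24.6 tip z 83.4 yaw x 72.6 F u,v,z 0.3 0.3 -0.1 w -3.499323350939732e-05 [0.5751 0.0903 0.1024]
```

Emit:
servo_tool(
  steps=[
    {"tx":-0.06,"ty":-0.19,"tz":0,"yaw":0,"claw":0},
    {"tx":-0.06,"ty":-0.19,"tz":0,"yaw":0,"claw":0},
    {"tx":-0.06,"ty":-0.19,"tz":0,"yaw":0,"claw":0},
    {"tx":-0.06,"ty":-0.19,"tz":0,"yaw":0,"claw":0},
    {"tx":-0.06,"ty":-0.19,"tz":0,"yaw":0,"claw":0},
  ],
)

```text
time_s: 3.8
position: [0.5721, 0.0814, 0.1018]
tool_rot: [[0.298, 0.954, 0.0], [0.954, -0.298, 0.0], [0.0, 0.0, -1.0]]
ft_force: [1.5, 0.2, 0.7]
grip_width: -0.0003
gripper_force: 0.0
```

```bash
python3 st.py; python3 - <<'E'
from m import *
im,_=snap("top","top1")
o=measure("top",im); print(o["halves"],o.get("slotnormal_deg"),o["darks"])
E
```

```text
t 3.8 unit x,y mm 111.7 -24.4 tip z 82.8 yaw x 72.6 F u,v,z 0.7 -1.3 0.7 w -0.0003417734918831999 [0.5721 0.0814 0.1018]
[] None []
```

Emit:
servo_tool(
  steps=[
    {"tx":-0.06,"ty":-0.19,"tz":0,"yaw":0,"claw":0},
    {"tx":-0.06,"ty":-0.19,"tz":0,"yaw":0,"claw":0},
    {"tx":-0.06,"ty":-0.19,"tz":0,"yaw":0,"claw":0},
    {"tx":-0.06,"ty":-0.19,"tz":0,"yaw":0,"claw":0},
    {"tx":0,"ty":0,"tz":0,"yaw":0,"claw":0},
  ],
)

```text
time_s: 4.35
position: [0.5697, 0.0737, 0.1018]
tool_rot: [[0.299, 0.954, 0.0], [0.954, -0.299, -0.0], [-0.0, 0.0, -1.0]]
ft_force: [-0.9, 0.1, 0.1]
grip_width: 0.0001
gripper_force: 0.0
```

```bash
python3 st.py; python3 - <<'E'
from m import *
im,_=snap("scene","scene2")
c=cv2.resize(im[155:280,250:385],None,fx=4.7,fy=4.7,interpolation=cv2.INTER_CUBIC); cv2.imwrite("pics/c3.png",c[...,::-1])
E
```

```text
t 4.35 unit x,y mm 103.7 -24.4 tip z 82.8 yaw x 72.6 F u,v,z -0.1 0.9 0.1 w 6.354793790780693e-05 [0.5697 0.0737 0.1018]
```

View pics/c3.png

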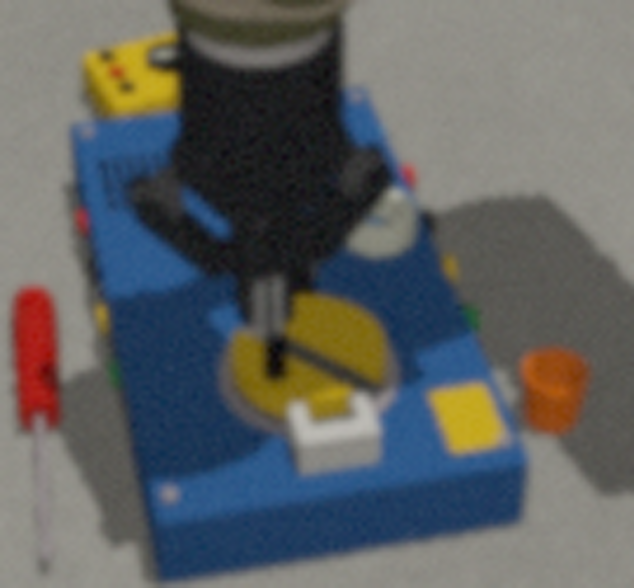

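The finger shows at crop (268,305), and what looks like the peg is still at (275,360), so I can't tell whether it moved. I'll project known points into this view before moving further.

```bash
python3 - <<'E'
from h import *
a=np.radians(72.6); u=np.array([np.cos(a),np.sin(a)]); v=np.array([-u[1],u[0]])
def W(x,y,z): return [*(np.array([.5154,-.0179])+(x*u+y*v)/1e3),z/1e3]
k,d,T=K("scene"); Ti=np.linalg.inv(T)
pts={"tip":W(103.7,-24.4,82.8),"tip+11u":W(114.7,-24.4,82.8),"tcp-grip60":W(103.7,-24.4,140),"disc":W(85,0,70),"peg0top":W(102.2,-20.8,102),"peg0base":W(102.2,-20.8,70),"pegpi_top":W(85,-27,102),"pegpi_base":W(85,-27,70),"keeper155":W(155,0,71),"discfar":W(45,0,70),"lugtop":W(-140,0,102)}
for n,p in pts.items():
    q=cv2.projectPoints(np.array([p]),cv2.Rodrigues(Ti[:3,:3])[0],Ti[:3,3],k,d)[0].ravel()
    print(n,q.round(1),((q-[250,155]+.5)*4.7).round(0))
dp=np.load("scene2.npz")["dp"];P=points("scene",dp)
for (x,y) in [(275,360),(275,345),(268,310),(270,325),(260,300),(350,320),(300,420)]:
    r,c=155+int(y/4.7),250+int(x/4.7); p=P[r,c]; dd=p[:2]-[.5154,-.0179]; print((x,y),(1e3*dd@u).round(0),(1e3*dd@v).round(0),(p[2]*1e3).round(0))
E
```

```text
tip [306.9 231.2] [270. 361.]
tip+11u [307.9 234.4] [274. 375.]
tcp-grip60 [306.5 212.6] [268. 273.]
disc [315.3 228.5] [309. 348.]
peg0top [308.2 224.5] [276. 329.]
peg0base [308.3 234.6] [276. 376.]
pegpi_top [304.1 220.2] [256. 309.]
pegpi_base [304.3 230.2] [258. 356.]
keeper155 [322.1 248.3] [341. 441.]
discfar [311.7 218. ] [292. 299.]
lugtop [297.5 167.4] [225.  61.]
(275, 360) 108.0 -23.0 87.0
(275, 345) 104.0 -22.0 93.0
(268, 310) 112.0 -25.0 125.0
(270, 325) 115.0 -26.0 115.0
(260, 300) 114.0 -30.0 133.0
(350, 320) 71.0 25.0 70.0
(300, 420) 137.0 -17.0 71.0
```

```bash
python3 - <<'E'
from h import *
print(env.tcp_to_tips)
a=np.radians(72.6); u=np.array([np.cos(a),np.sin(a)]); v=np.array([-u[1],u[0]])
k,d,T=K("scene"); Ti=np.linalg.inv(T)
Y,X=np.mgrid[50:-50:-.33,35:165:.33]   # unit mm at z=70
w=np.array([.5154,-.0179])+(X[...,None]*u+Y[...,None]*v)/1e3
w=np.dstack([w,np.full(X.shape,.07)]).reshape(-1,3)
q=cv2.projectPoints(w,cv2.Rodrigues(Ti[:3,:3])[0],Ti[:3,3],k,d)[0].reshape(*X.shape,2).astype(np.float32)
o=[cv2.remap(np.load(f)["im"],q[...,0],q[...,1],cv2.INTER_CUBIC) for f in("scene0.npz","scene2.npz")]
o[1]=np.clip(o[1].astype(int)*1.6,0,255).astype(np.uint8)
cv2.imwrite("pics/rect.png",np.hstack(o)[...,::-1])
E
```

```text
0.019
```

View pics/rect.png

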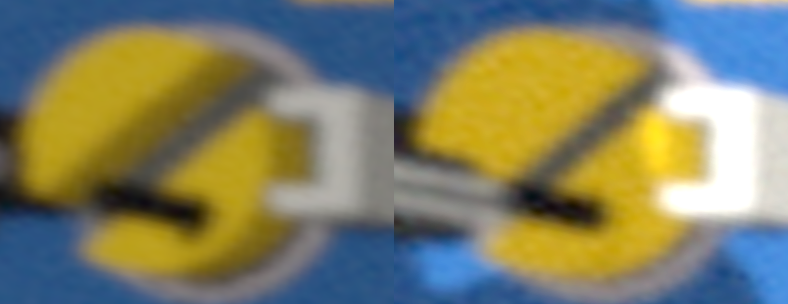

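```bash
python3 - <<'E'
from h import *
a=np.radians(72.6); u=np.array([np.cos(a),np.sin(a)]); v=np.array([-u[1],u[0]])
P=points("scene",np.load("scene2.npz")["dp"]); im=np.load("scene2.npz")["im"]
d=P[...,:2]-[.5154,-.0179]
for r in range(214,238):
    print(r,*[f"{1e3*d[r,c]@u:.0f},{1e3*d[r,c]@v:.0f},{1e3*P[r,c,2]:.0f}({im[r,c].max()})" for c in range(303,314,2)])
s=env.observe();print(s["q"])
E
```

```text
214 115,-35,147(42) 116,-30,147(58) 111,-25,142(65) 114,-21,144(73) 109,-15,139(35) 17,9,59(22)
215 113,-34,142(46) 114,-30,143(78) 112,-25,140(67) 114,-21,141(84) 108,-15,135(37) 20,9,57(29)
216 109,-34,136(55) 110,-29,136(88) 114,-25,138(79) 115,-21,138(91) 110,-15,134(39) 22,8,56(34)
217 109,-34,133(59) 114,-30,136(92) 113,-25,135(76) 114,-21,135(86) 109,-15,130(40) 24,8,55(71)
218 109,-34,130(62) 114,-30,133(91) 112,-25,131(77) 112,-21,130(88) 111,-16,128(53) 47,3,71(102)
219 109,-34,127(57) 113,-30,129(91) 112,-25,128(74) 112,-21,127(88) 109,-15,124(53) 48,3,69(115)
220 110,-34,125(56) 112,-30,126(90) 112,-25,125(72) 112,-21,124(86) 109,-15,121(59) 54,1,71(115)
221 110,-34,122(55) 111,-30,122(90) 113,-25,123(72) 114,-21,123(86) 110,-16,119(59) 54,1,68(114)
222 106,-34,116(61) 113,-30,121(89) 112,-25,119(74) 115,-21,120(87) 111,-16,116(73) 60,-0,70(120)
223 110,-34,116(68) 113,-30,118(88) 114,-26,117(75) 112,-21,115(93) 110,-16,113(93) 64,-1,70(124)
224 108,-34,111(86) 112,-30,114(92) 115,-26,115(74) 112,-21,112(93) 59,-5,63(110) 62,-1,65(128)
225 45,-23,51(107) 114,-31,113(98) 1
[... 588 characters left out ...]
-12,71(88) 79,-4,57(88)
232 91,-31,70(127) 93,-27,71(109) 106,-25,82(31) 106,-20,82(21) 95,-13,70(98) 95,-8,69(116)
233 95,-32,71(130) 94,-27,69(111) 105,-25,79(37) 107,-20,79(32) 100,-14,71(97) 99,-9,70(125)
234 97,-33,69(127) 99,-28,71(113) 109,-25,79(47) 106,-20,75(41) 100,-14,69(100) 102,-9,70(127)
235 103,-34,72(126) 103,-29,71(119) 104,-24,71(77) 105,-20,71(75) 107,-15,71(111) 105,-10,69(127)
236 102,-34,68(124) 105,-29,69(124) 104,-25,68(107) 108,-20,71(106) 110,-16,72(122) 110,-11,71(130)
237 105,-34,67(123) 107,-30,68(125) 109,-25,69(121) 108,-20,68(122) 112,-17,70(130) 111,-11,68(130)
[-4.41829379e+00  3.10338798e+01  8.12853004e+01  2.96904779e-03
  6.76844129e+01  1.29506683e+01]
```

The depth readings settle it. The real fingertips are at z ≈ 108 mm, just above the peg top at 102, and the disc hasn't turned. The tips therefore sit about 25 mm higher than the nominal offset says. I'll back off, lower by about 24 mm, and check tip height by depth.

Emit:
servo_tool(
  steps=[
    {"tx":0.3,"ty":0.95,"tz":0,"yaw":0,"claw":0},
    {"tx":0.3,"ty":0.95,"tz":0,"yaw":0,"claw":0},
    {"tx":0,"ty":0,"tz":0,"yaw":0,"claw":0},
    {"tx":0,"ty":0,"tz":-0.8,"yaw":0,"claw":0},
    {"tx":0,"ty":0,"tz":-0.8,"yaw":0,"claw":0},
    {"tx":0,"ty":0,"tz":-0.6,"yaw":0,"claw":0},
    {"tx":0,"ty":0,"tz":0,"yaw":0,"claw":0},
  ],
)

```text
time_s: 5.1
position: [0.5751, 0.0928, 0.0785]
tool_rot: [[0.299, 0.954, -0.002], [0.954, -0.299, 0.0], [-0.001, -0.002, -1.0]]
ft_force: [-0.6, 0.1, -0.6]
grip_width: 0.0002
gripper_force: 0.0
```

```bash
python3 st.py; cat > tip.py <<'E'
from h import *
import sys
im,dp=snap("scene",sys.argv[1])
s=env.observe(); p=np.array(s["position"]);a=np.radians(72.6); u=np.array([np.cos(a),np.sin(a)]); v=np.array([-u[1],u[0]])
P=points("scene",dp); d=P[...,:2]-p[:2]; du=1e3*d@u; dv=1e3*d@v; S=im.max(2).astype(int)-im.min(2)
m=(abs(dv)<14)&(du>5)&(du<17)&(P[...,2]<.2)&(P[...,2]>.055)&(S<40)
z=np.sort(P[m][:,2]*1e3); print(m.sum(),"lowest z",z[:12].round(0),"du",np.median(du[m]),"dv",dv[m].min(),dv[m].max())
E
python3 tip.py s3
```

```text
t 5.1 unit x,y mm 123.5 -23.9 tip z 59.5 yaw x 72.6 F u,v,z -0.1 0.6 -0.6 w 0.00023388313514905283 [0.5751 0.0928 0.0785]
349 lowest z [57. 59. 64. 66. 68. 70. 70. 70. 70. 71. 71. 71.] du 10.340098280755923 dv -13.941217597393425 13.975149381079678
```

Emit:
servo_tool(
  steps=[
    {"tx":-0.06,"ty":-0.19,"tz":0,"yaw":0,"claw":0},
    {"tx":-0.06,"ty":-0.19,"tz":0,"yaw":0,"claw":0},
    {"tx":-0.06,"ty":-0.19,"tz":0,"yaw":0,"claw":0},
    {"tx":-0.06,"ty":-0.19,"tz":0,"yaw":0,"claw":0},
    {"tx":-0.06,"ty":-0.19,"tz":0,"yaw":0,"claw":0},
  ],
)

```text
time_s: 5.65
position: [0.5743, 0.0841, 0.0804]
tool_rot: [[0.298, 0.954, 0.005], [0.954, -0.298, 0.002], [0.003, 0.004, -1.0]]
ft_force: [6.2, 5.3, -2.7]
grip_width: 0.0002
gripper_force: 3.4
```

```bash
python3 st.py
```

```text
t 5.65 unit x,y mm 114.9 -25.7 tip z 61.4 yaw x 72.6 F u,v,z 6.9 -4.3 -2.7 w 0.00019241316957884468 [0.5743 0.0841 0.0804]
```

Emit:
servo_tool(
  steps=[
    {"tx":-0.06,"ty":-0.19,"tz":0,"yaw":0,"claw":0},
    {"tx":-0.06,"ty":-0.19,"tz":0,"yaw":0,"claw":0},
    {"tx":-0.06,"ty":-0.19,"tz":0,"yaw":0,"claw":0},
  ],
)

```text
time_s: 5.95
position: [0.572, 0.078, 0.0804]
tool_rot: [[0.298, 0.954, 0.003], [0.954, -0.298, 0.001], [0.002, 0.003, -1.0]]
ft_force: [3.7, 3.3, -0.5]
grip_width: 0.0004
gripper_force: 2.2
```

```bash
python3 st.py;python3 - <<'E'
from m import *
im,_=snap("scene","s4")
c=cv2.resize(im[155:280,250:385],None,fx=4.7,fy=4.7,interpolation=cv2.INTER_CUBIC); cv2.imwrite("pics/c4.png",np.clip(c[...,::-1]*1.4,0,255))
E
```

```text
t 5.95 unit x,y mm 108.5 -25.3 tip z 61.4 yaw x 72.6 F u,v,z 4.2 -2.6 -0.5 w 0.0004471891959135776 [0.572  0.078  0.0804][ WARN:0@1.749] global loadsave.cpp:1063 imwrite_ Unsupported depth image for selected encoder is fallbacked to CV_8U.
```

View pics/c4.png

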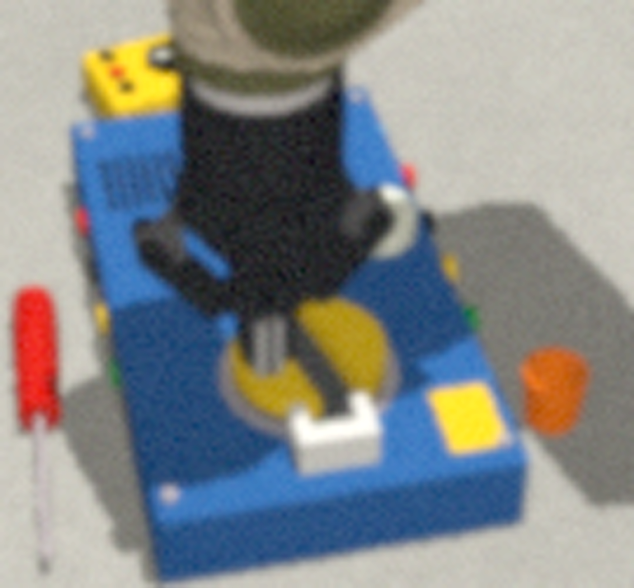

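Now the disc turns with the finger: the slot runs from (290,325) to (345,410) in the crop and is close to the keeper's opening. I'll continue to unit x 102 mm.

Emit:
servo_tool(
  steps=[
    {"tx":-0.06,"ty":-0.19,"tz":0,"yaw":0,"claw":0},
    {"tx":-0.06,"ty":-0.19,"tz":0,"yaw":0,"claw":0},
    {"tx":-0.06,"ty":-0.19,"tz":0,"yaw":0,"claw":0},
    {"tx":0,"ty":0,"tz":0,"yaw":0,"claw":0},
  ],
)

```text
time_s: 6.4
position: [0.569, 0.0718, 0.08]
tool_rot: [[0.299, 0.954, -0.0], [0.954, -0.299, -0.0], [-0.0, -0.0, -1.0]]
ft_force: [2.2, 0.5, 0.1]
grip_width: -0.0002
gripper_force: 0.8
```

```bash
python3 st.py
```

```text
t 6.4 unit x,y mm 101.6 -24.3 tip z 61.0 yaw x 72.6 F u,v,z 1.1 -2.0 0.1 w -0.00023119821155721769 [0.569  0.0718 0.08  ]
```

Emit:
servo_tool(
  steps=[
    {"tx":0.3,"ty":0.95,"tz":0,"yaw":0,"claw":0},
    {"tx":0.3,"ty":0.95,"tz":0,"yaw":0,"claw":0},
    {"tx":0,"ty":0,"tz":2,"yaw":0,"claw":0},
    {"tx":0,"ty":0,"tz":2,"yaw":0,"claw":0},
    {"tx":0,"ty":0,"tz":2,"yaw":0,"claw":0},
    {"tx":0,"ty":0,"tz":2,"yaw":0,"claw":0},
    {"tx":-0.95,"ty":-2.34,"tz":0,"yaw":0,"claw":0},
    {"tx":-0.95,"ty":-2.34,"tz":0,"yaw":0,"claw":0},
    {"tx":-0.95,"ty":-2.34,"tz":0,"yaw":0,"claw":0},
    {"tx":-0.95,"ty":-2.34,"tz":0,"yaw":0,"claw":0},
    {"tx":-0.95,"ty":-2.34,"tz":0,"yaw":0,"claw":0},
    {"tx":-0.95,"ty":-2.34,"tz":0,"yaw":0,"claw":0},
    {"tx":-0.95,"ty":-2.34,"tz":0,"yaw":0,"claw":0},
    {"tx":-0.95,"ty":-2.34,"tz":0,"yaw":0,"claw":0},
    {"tx":-0.95,"ty":-2.34,"tz":0,"yaw":0,"claw":0},
    {"tx":-0.95,"ty":-2.34,"tz":0,"yaw":0,"claw":0},
    {"tx":-0.95,"ty":-2.34,"tz":0,"yaw":0,"claw":0},
    {"tx":-0.95,"ty":-2.34,"tz":0,"yaw":0,"claw":0},
    {"tx":0,"ty":0,"tz":0,"yaw":0,"claw":0},
    {"tx":0,"ty":0,"tz":0,"yaw":0,"claw":0},
  ],
)

```text
time_s: 8.4
position: [0.4612, -0.1893, 0.1597]
tool_rot: [[0.299, 0.954, -0.001], [0.954, -0.299, 0.001], [0.0, -0.001, -1.0]]
ft_force: [-0.3, 0.7, 0.2]
grip_width: -0.0001
gripper_force: 0.0
```

```bash
python3 st.py; python3 - <<'E'
from m import *
im,_=snap("top","top5"); [print(k,v) for k,v in measure("top",im).items()]
im,_=snap("scene","scene5"); o=measure("scene",im); print("scene",o["halves"],o.get("slotnormal_deg"))
t=np.load("top5.npz")["im"]
c=np.hstack([cv2.resize(t[150:225,265:345],(560,525),interpolation=cv2.INTER_CUBIC)]); cv2.imwrite("pics/c5.png",c[...,::-1])
E
```

```text
t 8.4 unit x,y mm -179.8 0.4 tip z 140.7 yaw x 72.6 F u,v,z 0.5 0.5 0.2 w -0.00014065535963862468 [ 0.4612 -0.1893  0.1597]
disc ((0.5398334264755249, 0.0629783496260643), 0.0400267094373703)
halves [array([0.56066626, 0.05577782]), array([0.51799484, 0.06997106])]
slotnormal_deg 161.60199775300725
peg None
darks [([306, 169, 3, 4, 10], array([0.5632, 0.0537]))]
lugtop (((0.0, 0.0), (0.0, 0.0), 0.0), np.int64(0))
scene [array([0.56614441, 0.06327837]), array([0.52116542, 0.07282571])] 168.01613416616777
```

View pics/c5.png

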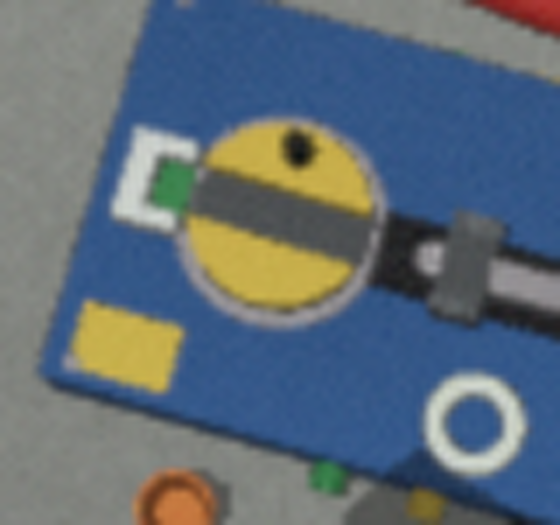

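The slot normal is 161.6° against a target of 162.6°, about 0.02 rad of error. The crop agrees: the slot at (280,215) is in line with the bar nose at (430,258) and the keeper at (165,185). Next is the bar.

Emit:
servo_tool(
  steps=[
    {"tx":0,"ty":0,"tz":-2,"yaw":0,"claw":0},
    {"tx":0,"ty":0,"tz":-2,"yaw":0,"claw":0},
    {"tx":0,"ty":0,"tz":-2,"yaw":0,"claw":0},
    {"tx":0,"ty":0,"tz":-1.4,"yaw":0,"claw":0},
    {"tx":0,"ty":0,"tz":-0.6,"yaw":0,"claw":0},
    {"tx":0,"ty":0,"tz":0,"yaw":0,"claw":0},
    {"tx":0.12,"ty":0.38,"tz":0,"yaw":0,"claw":0},
    {"tx":0.12,"ty":0.38,"tz":0,"yaw":0,"claw":0},
    {"tx":0.12,"ty":0.38,"tz":0,"yaw":0,"claw":0},
    {"tx":0.12,"ty":0.38,"tz":0,"yaw":0,"claw":0},
    {"tx":0.12,"ty":0.38,"tz":0,"yaw":0,"claw":0},
    {"tx":0.12,"ty":0.38,"tz":0,"yaw":0,"claw":0},
    {"tx":0.12,"ty":0.38,"tz":0,"yaw":0,"claw":0},
    {"tx":0.12,"ty":0.38,"tz":0,"yaw":0,"claw":0},
  ],
)

```text
time_s: 9.9
position: [0.4709, -0.1593, 0.0799]
tool_rot: [[0.298, 0.954, 0.0], [0.954, -0.298, -0.001], [-0.0, 0.0, -1.0]]
ft_force: [0.4, -1.5, 1.6]
grip_width: 0.0001
gripper_force: 1.1
```

```bash
python3 st.py; python3 - <<'E'
from m import *
im,_=snap("scene","s6")
c=cv2.resize(im[155:280,250:385],None,fx=4.7,fy=4.7,interpolation=cv2.INTER_CUBIC); cv2.imwrite("pics/c6.png",c[...,::-1])
E
```

```text
t 9.9 unit x,y mm -148.2 0.2 tip z 60.9 yaw x 72.6 F u,v,z -1.3 -0.9 1.6 w 7.664748340167721e-05 [ 0.4709 -0.1593  0.0799]
```

View pics/c6.png

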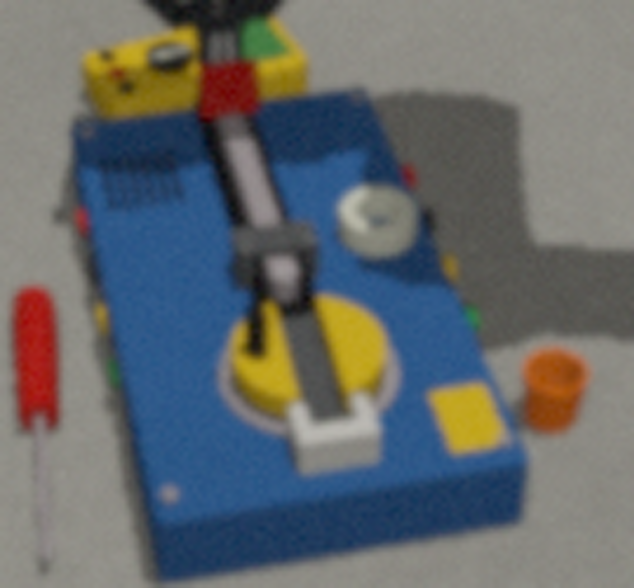

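The finger is behind the lug at (230,90) and the bar has begun to slide: its nose is now at (285,290), just short of the slot. I'll keep pushing.

Emit:
servo_tool(
  steps=[
    {"tx":0.12,"ty":0.38,"tz":0,"yaw":0,"claw":0},
    {"tx":0.12,"ty":0.38,"tz":0,"yaw":0,"claw":0},
    {"tx":0.12,"ty":0.38,"tz":0,"yaw":0,"claw":0},
    {"tx":0.12,"ty":0.38,"tz":0,"yaw":0,"claw":0},
    {"tx":0.12,"ty":0.38,"tz":0,"yaw":0,"claw":0},
    {"tx":0.12,"ty":0.38,"tz":0,"yaw":0,"claw":0},
    {"tx":0.12,"ty":0.38,"tz":0,"yaw":0,"claw":0},
    {"tx":0.12,"ty":0.38,"tz":0,"yaw":0,"claw":0},
    {"tx":0.12,"ty":0.38,"tz":0,"yaw":0,"claw":0},
    {"tx":0.12,"ty":0.38,"tz":0,"yaw":0,"claw":0},
  ],
)

```text
time_s: 10.95
position: [0.4828, -0.121, 0.0798]
tool_rot: [[0.298, 0.954, -0.0], [0.954, -0.298, 0.0], [0.0, -0.0, -1.0]]
ft_force: [-0.8, -2.7, 1.9]
grip_width: -0.0003
gripper_force: 1.3
```

Emit:
servo_tool(
  steps=[
    {"tx":0.12,"ty":0.38,"tz":0,"yaw":0,"claw":0},
    {"tx":0.12,"ty":0.38,"tz":0,"yaw":0,"claw":0},
    {"tx":0.12,"ty":0.38,"tz":0,"yaw":0,"claw":0},
    {"tx":0.12,"ty":0.38,"tz":0,"yaw":0,"claw":0},
    {"tx":0.12,"ty":0.38,"tz":0,"yaw":0,"claw":0},
    {"tx":0.12,"ty":0.38,"tz":0,"yaw":0,"claw":0},
    {"tx":0.12,"ty":0.38,"tz":0,"yaw":0,"claw":0},
    {"tx":0.12,"ty":0.38,"tz":0,"yaw":0,"claw":0},
    {"tx":0.12,"ty":0.38,"tz":0,"yaw":0,"claw":0},
    {"tx":0.12,"ty":0.38,"tz":0,"yaw":0,"claw":0},
  ],
)

```text
time_s: 11.95
position: [0.4948, -0.083, 0.0798]
tool_rot: [[0.298, 0.954, -0.0], [0.954, -0.298, 0.0], [-0.0, -0.0, -1.0]]
ft_force: [-0.2, -2.2, 2.5]
grip_width: 0.0003
gripper_force: 1.3
```

```bash
python3 st.py
```

```text
t 11.95 unit x,y mm -68.3 0.2 tip z 60.8 yaw x 72.6 F u,v,z -2.2 -0.4 2.5 w 0.0003216269186819404 [ 0.4948 -0.083   0.0798]
```

Emit:
servo_tool(
  steps=[
    {"tx":0.12,"ty":0.38,"tz":0,"yaw":0,"claw":0},
    {"tx":0.12,"ty":0.38,"tz":0,"yaw":0,"claw":0},
    {"tx":0.12,"ty":0.38,"tz":0,"yaw":0,"claw":0},
    {"tx":0.12,"ty":0.38,"tz":0,"yaw":0,"claw":0},
    {"tx":0.12,"ty":0.38,"tz":0,"yaw":0,"claw":0},
    {"tx":0.12,"ty":0.38,"tz":0,"yaw":0,"claw":0},
    {"tx":0.03,"ty":0.1,"tz":0,"yaw":0,"claw":0},
    {"tx":0.03,"ty":0.1,"tz":0,"yaw":0,"claw":0},
    {"tx":0.03,"ty":0.1,"tz":0,"yaw":0,"claw":0},
    {"tx":0.03,"ty":0.1,"tz":0,"yaw":0,"claw":0},
  ],
)

```text
time_s: 12.95
position: [0.503, -0.0565, 0.0798]
tool_rot: [[0.298, 0.954, -0.0], [0.954, -0.298, 0.0], [-0.0, -0.0, -1.0]]
ft_force: [-0.2, -1.9, 1.3]
grip_width: -0.0
gripper_force: 1.0
```

Emit:
servo_tool(
  steps=[
    {"tx":0.03,"ty":0.1,"tz":0,"yaw":0,"claw":0},
    {"tx":0.03,"ty":0.1,"tz":0,"yaw":0,"claw":0},
  ],
)

```text
time_s: 13.15
position: [0.5037, -0.0545, 0.0798]
tool_rot: [[0.298, 0.954, -0.0], [0.954, -0.298, 0.0], [0.0, -0.0, -1.0]]
ft_force: [-0.5, -1.9, 0.8]
grip_width: -0.0002
gripper_force: 1.0
```

```bash
python3 st.py
```

```text
t 13.15 unit x,y mm -38.4 0.3 tip z 60.8 yaw x 72.6 F u,v,z -2.0 -0.1 0.8 w -0.00022356035294366462 [ 0.5037 -0.0545  0.0798]
```

Force is still only sliding friction, so I'll continue in 1 mm steps until it rises at the stop.

Emit:
servo_tool(
  steps=[
    {"tx":0.03,"ty":0.1,"tz":0,"yaw":0,"claw":0},
    {"tx":0.03,"ty":0.1,"tz":0,"yaw":0,"claw":0},
  ],
)

```text
time_s: 13.35
position: [0.5042, -0.0533, 0.0798]
tool_rot: [[0.298, 0.955, -0.001], [0.955, -0.298, -0.002], [-0.002, 0.0, -1.0]]
ft_force: [-3.8, -10.7, 1.2]
grip_width: 0.0001
gripper_force: 5.9
```

Emit:
servo_tool(
  steps=[
    {"tx":0.03,"ty":0.1,"tz":0,"yaw":0,"claw":0},
  ],
)

```text
time_s: 13.45
position: [0.5044, -0.0532, 0.0799]
tool_rot: [[0.298, 0.955, -0.001], [0.955, -0.298, -0.004], [-0.004, 0.0, -1.0]]
ft_force: [-4.6, -17.0, 1.1]
grip_width: 0.0
gripper_force: 8.9
```

```bash
python3 st.py
```

```text
t 13.45 unit x,y mm -37.0 -0.0 tip z 60.9 yaw x 72.7 F u,v,z -17.6 -0.7 1.1 w 4.566395622577063e-05 [ 0.5044 -0.0532  0.0799]
```

The force rose to 17 N with the motion stalled at x = -37 mm, where -38 was expected. The bar is at its stop, so I'll back off, rise and check.

Emit:
servo_tool(
  steps=[
    {"tx":-0.15,"ty":-0.48,"tz":0,"yaw":0,"claw":0},
    {"tx":-0.3,"ty":-0.95,"tz":0,"yaw":0,"claw":0},
    {"tx":-0.3,"ty":-0.95,"tz":0,"yaw":0,"claw":0},
    {"tx":0,"ty":0,"tz":2,"yaw":0,"claw":0},
    {"tx":0,"ty":0,"tz":3,"yaw":0,"claw":0},
    {"tx":0,"ty":0,"tz":3,"yaw":0,"claw":0},
    {"tx":-0.9,"ty":-2.9,"tz":2,"yaw":0,"claw":0},
    {"tx":-0.9,"ty":-2.9,"tz":0,"yaw":0,"claw":0},
    {"tx":-0.9,"ty":-2.9,"tz":0,"yaw":0,"claw":0},
    {"tx":-0.9,"ty":-2.9,"tz":0,"yaw":0,"claw":0},
    {"tx":-0.9,"ty":-2.9,"tz":0,"yaw":0,"claw":0},
    {"tx":-0.9,"ty":-2.9,"tz":0,"yaw":0,"claw":0},
    {"tx":0,"ty":0,"tz":0,"yaw":0,"claw":0},
    {"tx":0,"ty":0,"tz":0,"yaw":0,"claw":0},
  ],
)

```text
time_s: 14.85
position: [0.4427, -0.2497, 0.1796]
tool_rot: [[0.3, 0.954, -0.0], [0.954, -0.3, 0.001], [0.001, -0.0, -1.0]]
ft_force: [0.4, 0.0, -0.3]
grip_width: 0.0002
gripper_force: 0.0
```

```bash
python3 st.py; python3 - <<'E'
from m import *
im,_=snap("top","top7"); o=measure("top",im); print(o["slotnormal_deg"] if "slotnormal_deg" in o else o); 
d=np.array(o["lugtop"][0][0])-[.5154,-.0179]; a=np.radians(72.6); print("lug",o["lugtop"],1e3*d@[np.cos(a),np.sin(a)])
c=cv2.resize(im[140:240,265:430],None,fx=4.8,fy=4.8,interpolation=cv2.INTER_CUBIC); cv2.imwrite("pics/c7.png",c[...,::-1])
E
```

```text
t 14.85 unit x,y mm -242.9 0.1 tip z 160.6 yaw x 72.5 F u,v,z 0.1 -0.3 -0.3 w 0.00018254342423785924 [ 0.4427 -0.2497  0.1796]
161.5280328311159
lug (((0.5067976117134094, -0.038090236485004425), (0.012818297371268272, 0.036781590431928635), 74.51044464111328), np.int64(51)) -21.83880290478846
```

View pics/c7.png

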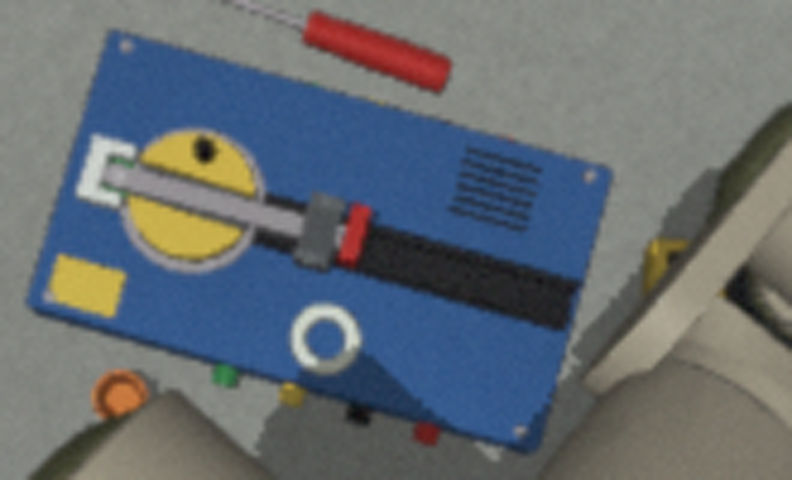

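The bar's nose is in the keeper at (110,172) and the lug is at (355,235), which puts it at unit x -21.8 mm against -21 expected at home. The reel, cap and driver haven't moved; the meter is mostly hidden by the arm here, but the arm was always above it. I'm handing in.

```bash
python3 -c "
from rig import env
print(env.close_job())"
```

```text
the job is handed in; nothing more can be done
None
```

The job is handed in: the disc slot is aligned at about pi, the bar is home against its stop, no bystander was touched as far as I could see, and the clock stood at about 15 s.

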